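# Shut the pencil box and pass it out through the window grille

## Task

The child outside the window has forgotten the pencil box: as it lies on the nightstand, push its sliding lid home until it clicks fully shut, then pick the box up and hold it out, level with the lid on top, straight through the middle of the wide opening in the window grille, so that its leading end (either end) stands about three centimetres out past the bars for the child to take. Finish while still holding it there in the air, still and clear of the bars; do not bump the grille on the way, and leave the cup, paperweight, bottle and spoon stand where they are.

Things in the scene. Friction and masses are not known exactly. Their poses are not given: they have to be found in the camera images.
- pencil_box: Loose grey-blue plastic pencil box with a cream sliding lid, full, about 0.3 kg, 220 (x) x 58 (y) x 34 (z) mm, flat on the nightstand. Origin: centre of underside. +x is the way the lid slides to shut; it comes out at the -x end. Grip across the 58 mm width. Only friction holds the box in place: moving the lid takes about 0.3 N, the final click about 0.7 N.
- box_mid (a point): Centre of the pencil box's body, 17 mm above its underside; axes as the box
- box_lid (a joint): How far the sliding lid is open, in m: 0 = shut (end stop); starts 0.035 to 0.07 open, stays where it is left, snaps in over a sprung nub in the last 5 mm. The lid is a flat plate 49 mm wide, in grooves at the top of the box; it overhangs the box's -x end by as much as it is open.
- lid_lip (a point): Middle of the outer face of the lid's down-turned pull lip, the face to push on (pushed towards the box's +x). The lip is 46 mm wide and 13 mm tall (21 to 34 mm above the table), 4 mm thick; with the lid shut this face is 114 mm from the box's middle, so it stands 4 mm proud of the box's end wall
- grille: Fixed white steel safety grille on the stone sill across the lower part of the window, 260 mm tall, bars 10 mm thick, upright bars every 80 mm. Origin: in the plane of the bars at nightstand-top height, under the middle of the opening; x points outdoors, level and square to the grille, y runs along it. The sill is 20 mm tall and reaches 30 mm into the room from the plane of the bars.
- opening (a point): Centre of the wide opening in the grille, in the plane of the bars, 140 mm above the nightstand; the opening (the only place where an upright bar is left out) is 150 mm wide and 130 mm tall, between level bars at 70 and 210 mm. Axes as the grille
- cup: Pink ceramic cup with a handle, 76 mm wide, 82 mm tall, origin at the centre of its underside. Leave alone
- paperweight: Glass paperweight ball with a flat foot, 66 mm wide, 60 mm tall, origin at the centre of its underside. Leave alone
- bottle: Empty clear plastic bottle with a white twist cap, 64 mm wide, 190 mm tall, origin at the centre of its underside. Leave alone
- spoon_stand: Round steel stand, 88 mm wide and 110 mm tall, with spoons standing up to 185 mm, origin at the centre of its underside. Leave alone
Things that resemble listed ones, but are neither listed nor needed, are in the scene too. What is meant by the pencil_box is not brown or turquoise, and is the larger of those in its own colour.

How it is judged:
By the outcome, as a careful person would: the job done as asked, in the order asked, and still so for the second after the job is handed in, while the arm keeps its last pose, push and grip.
It also fails if it takes over 59 s, if anything falls off the work surface, if the arm or the gripper's body presses on something with over 40 N, if the wrist force passes 120 N, or if a joint passes its speed limit or range.

## Robot

A 6-joint arm with a two-finger parallel gripper is mounted at the origin on the work surface. World frame = base frame: x ahead of the robot, y to its left, z up, the work surface at z = 0. Lengths are in mm, angles in degrees, forces in N, time in s.
With the tool pointing down it reaches from about 300 to 850 mm from the base axis. Payload 4.2 kg.
Tool frame: the origin (TCP) lies at the very end of the fingers, on their centre line; the grasp point (between the pads) lies env.grip_point_offset behind it (env.grip_point_offset is the distance from the TCP to the grasp point, in mm); z points along the fingers, y is the direction in which the jaws open and shut (so a half turn about z gives the same grasp; the last joint's range is limited). The gripper opens to 91 mm and grips with 3 to 60 N. Pads are 32 mm wide; open, the fingers measure 118 mm over their backs; the gripper's body (76 mm by 178 mm) begins 60 mm behind the grasp point.
Start: joints at [63.827, 18.312, 89.639, -0, 72.044, -1.146], TCP at [243.254, 521.029, 213.976] pointing down, gripper open.
Joint ranges: [-177.97, 177.97], [-48.28, 115.42], [12.27, 149.76], [-77.06, 257.06], [2.81, 150.46], [-146.56, 146.56]. Speed limits (degrees/s): [147.25, 147.25, 180, 180, 180, 180].

## Interface

Orientations are given as [roll, pitch, yaw] about the fixed x, y, z axes, in that order (R = Rz(yaw) Ry(pitch) Rx(roll)).
In Python, from workcell import env, grab_frame, camera_params gives the robot as it stands. The module is installed in compiled form; this text tells all that it offers.
- The arm moves only by the shell command python3 -m creep 'ROWS' [OPENING] [FORCE]. ROWS is a JSON object of lists of equal length, an entry for each row: "offset": the shift along the tool's x, y, z in m, a list of three; "rotation": the turn, a rotation vector about the tool's x, y, z in degrees, a list of three. A call has 1 to 5 rows; each row shifts and turns the commanded pose from where the row before left it, along the tool's axes as they then stand; what a row does not reach is not made up. A row lasts 1/8 s, in which the tool goes at most 62.5 mm and 10.7 degrees, less where a joint would pass 70% of its speed; a pose out of reach is approached as far as the arm can. A call is refused whole if a number of a shift passes 0.0625 or a number of a turn 10.7, either way. A call with a gripper value outside its range is refused whole. OPENING is the closure, from 0 (fully open) to 1 (shut), set as the call begins (- or left out, the last holds). The fingers move at their own pace and stop on an object; FORCE is the grip in N (left out, the last holds). Time passes only in rows, so rows that do not move let the fingers close. It gives the time, the measured TCP pose, the force and the opening at its end, in the units of the state.
- env.state(): the state, without advancing time (a new reading comes with each control period).
- grab_frame(name): name is "scene" or "side" or "wrist"; returns the picture (480x640x3 uint8, red, green, blue); there is no depth.
- camera_params(name): a dict with "mtx" (3x3 intrinsics, pixels), "R" (3x3) and "t" (3): a world point X has camera coordinates R X + t. Camera axes: x right, y down, z forward; pixel columns grow to the right and rows downward; lengths in mm; the calibration is good to about 2 mm. A picture is of the moment at which its call begins: read the wrist's pose just before it. camera_params takes no time and is no camera call; for the wrist camera it gives the pose at the moment of the call.
- env.job_done(): hands the job in, once; it reports no verdict.
The state is a dict: "time_s": time; "qpos": joint angles; "qvel": joint speeds; "effort": joint torques, N m; "ee_pos": TCP position; "ee_rot": TCP orientation; "force": force on the tool from outside, world axes, zero at the start; "torque": the same for the moment, N m; "gripper_width": finger opening in mm.
Only numpy, scipy, OpenCV 4.12 (cv2) and the standard library are available. Lean on these libraries where they do the work, as an engineer would, in place of code of your own. Each camera call takes 0.05 s, during which the arm holds its last target.

## Working session

There is one attempt and no reset: what is moved stays moved. The work goes in short steps, Python scripts to look and compute and a shell command to move; the robot and the scene stay as the last step left them, time stands still between calls to the robot, and variables do not carry over. Pictures are saved under pics/ and viewed, and the job is handed in when it is done.

```bash
mkdir -p pics; python3 - <<'E'
from workcell import env, grab_frame, camera_params
import cv2
print(env.state(), env.grip_point_offset)
for n in ["scene","side","wrist"]:
    p=camera_params(n); print(n,p)
    cv2.imwrite(f"pics/{n}0.png",grab_frame(n)[:,:,::-1])
E
```

```text
{'time_s': 0.0, 'qpos': array([ 6.38267658e+01,  1.83506120e+01,  8.97063393e+01, -5.02166811e-04,
        7.20445504e+01, -1.14522022e+00]), 'qvel': array([ 0.00403906, -0.06431966, -0.00382602, -0.12691497,  0.07288773,
       -0.06528395]), 'effort': array([ 1.85939452e-04, -4.12459946e+01, -2.31971776e+01,  7.27123604e-02,
        4.57682158e-02, -1.52357202e-04]), 'ee_pos': array([243.03019204, 520.55118133, 213.13106061]), 'ee_rot': array([-1.79898509e+02, -1.55132521e-03,  1.54972140e+02]), 'force': array([-0.25712957, -0.04950102, -0.02860986]), 'torque': array([-0.03049558, -0.00147464, -0.07845389]), 'gripper_width': 91.70191328276158} 18.8
scene {'mtx': array([[486.89160642,   0.        , 319.88611192],
       [  0.        , 486.89160642, 236.51772507],
       [  0.        ,   0.        ,   1.        ]]), 'R': array([[-0.87130881,  0.49059176,  0.01186083],
       [ 0.35454223,  0.64602287, -0.67598392],
       [-0.33929451, -0.58478558, -0.73682092]]), 't': array([ 454.0999682 ,  -86.94744258, 1251.55381094])}
side {'mtx': array([[596.07290267,   0.        , 318.08718662],
       [  0.        , 596.07290267, 243.69863227],
       [  0.        ,   0.        ,   1.        ]]), 'R': array([[ 0.93265332, -0.36002428, -0.02324459],
       [-0.19596444, -0.45144781, -0.87051296],
       [ 0.30291208,  0.81644191, -0.49159625]]), 't': array([-455.8015175 ,  210.69948316, 1447.88480751])}
wrist {'mtx': array([[384.36677733,   0.        , 320.34203331],
       [  0.        , 384.36677733, 235.05438644],
       [  0.        ,   0.        ,   1.        ]]), 'R': array([[ 0.42271074,  0.90626216, -0.00212608],
       [ 0.87318612, -0.40665269,  0.26866259],
       [ 0.24261417, -0.11542303, -0.963232  ]]), 't': array([-573.24117706,  -29.82738355,  391.50904326])}
```

View pics/scene0.png

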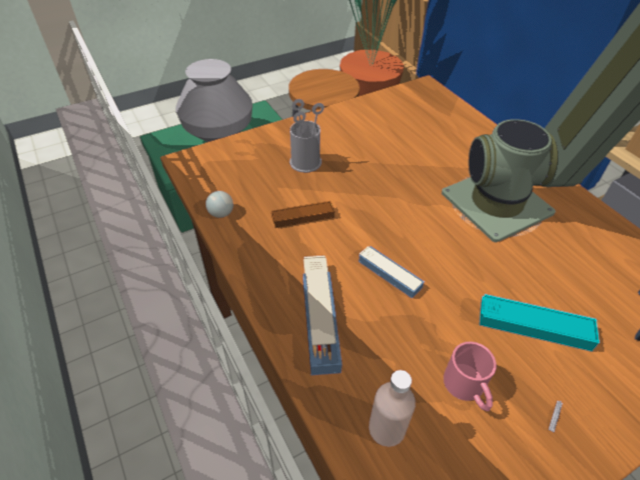

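View pics/side0.png

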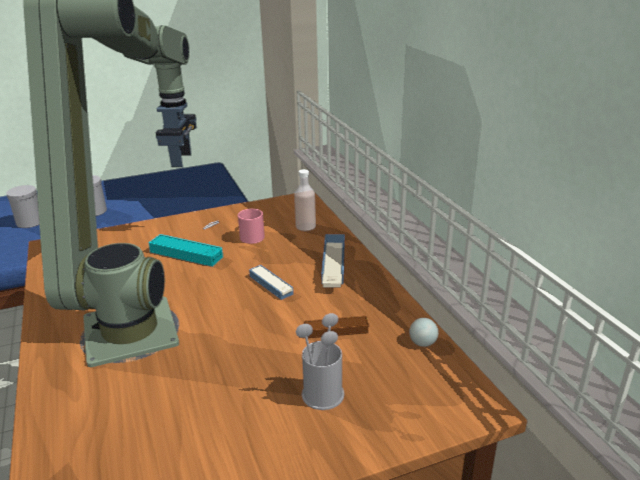

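View pics/wrist0.png

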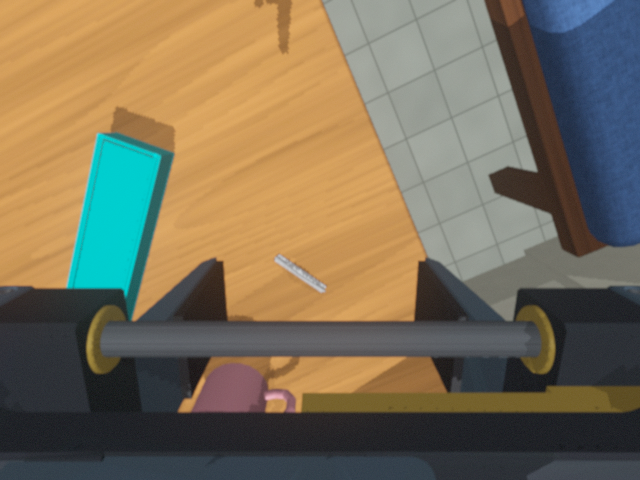

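The scene picture shows several box candidates. The large grey-blue box with a cream lid is at (322,315), the small grey-blue one at (391,271), the turquoise at (540,320) and the brown at (303,214). The larger grey-blue one fits the description. Next I'll enlarge it and the grille.

```bash
python3 - <<'E'
import cv2
s=cv2.imread("pics/scene0.png"); d=cv2.imread("pics/side0.png")
c=lambda im,x,y,w,h,k,n: cv2.imwrite(f"pics/{n}.png",cv2.resize(im[y:y+h,x:x+w],None,fx=k,fy=k,interpolation=cv2.INTER_CUBIC))
c(s,270,240,110,150,4,"c_box")
c(d,290,80,200,150,4,"c_gr1")
c(d,440,200,200,150,4,"c_gr2")
c(d,300,220,70,80,7,"c_boxs")
c(s,60,20,240,460,1.3,"c_grs")
E
```

```text
(no output)
```

View pics/c_box.png

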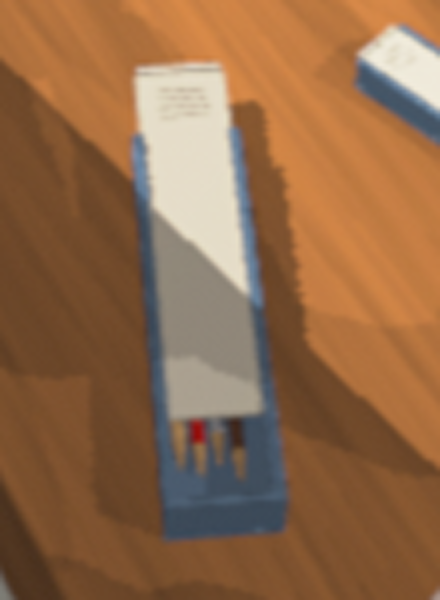

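View pics/c_gr1.png

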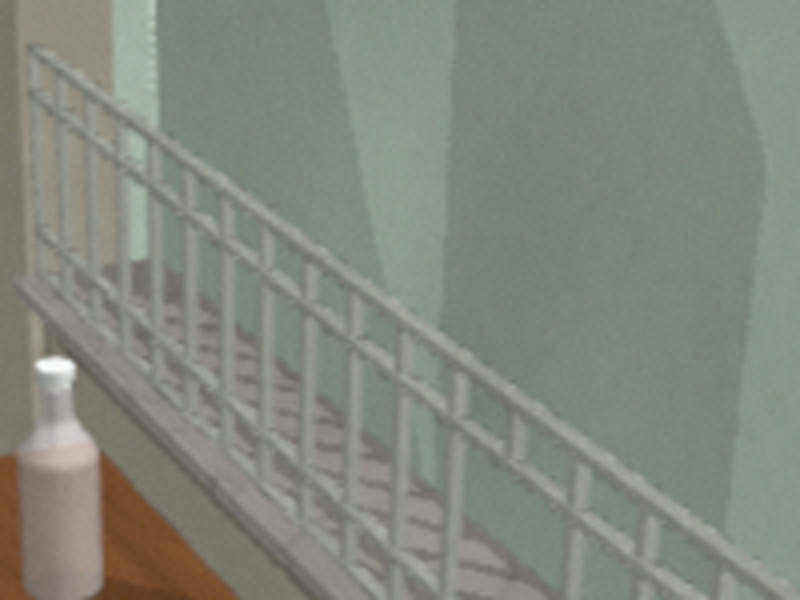

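View pics/c_gr2.png

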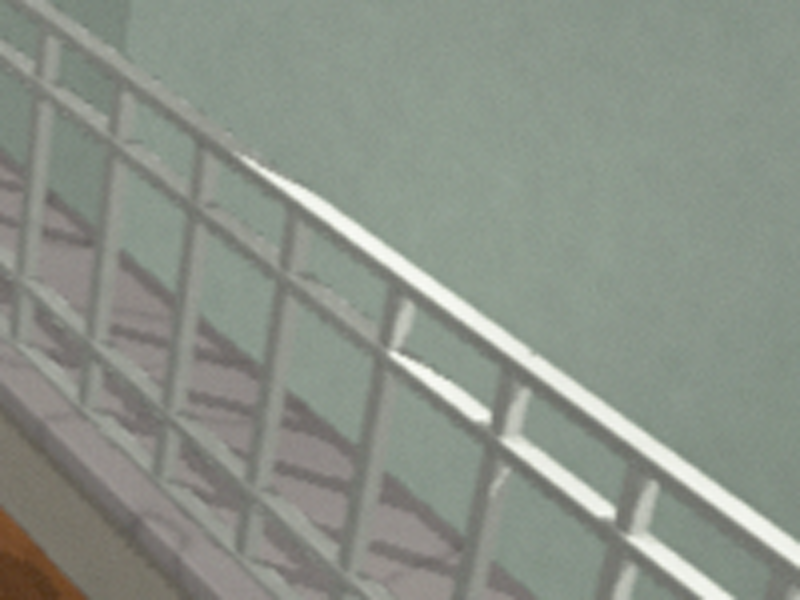

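View pics/c_boxs.png

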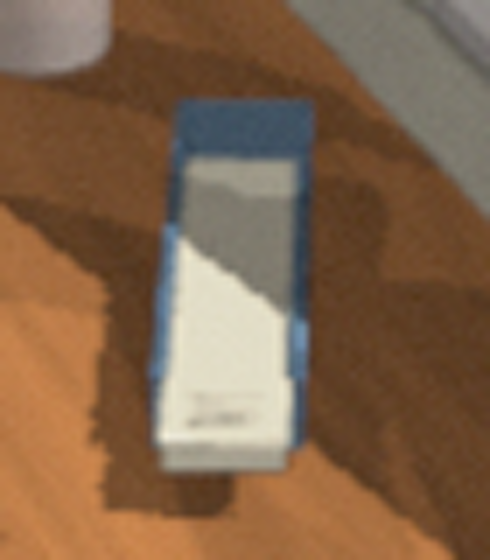

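View pics/c_grs.png

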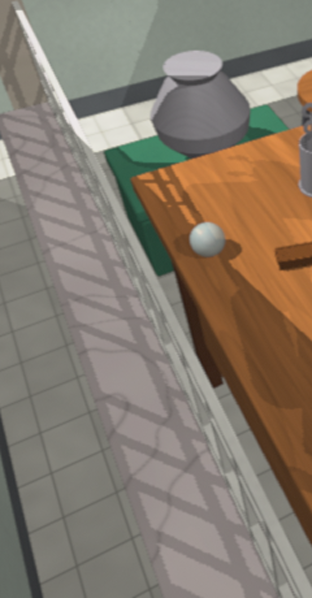

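The pencil box is confirmed: larger, grey-blue, lid overhanging the end near scene (315,262), with pencils showing at the other end. In the side view the opening lies between uprights at about x=404 and x=434, with a short stub above it at about 419. Next I'll enlarge that for measuring.

```bash
python3 - <<'E'
import cv2
s=cv2.imread("pics/scene0.png"); d=cv2.imread("pics/side0.png")
c=lambda im,x,y,w,h,k,n: cv2.imwrite(f"pics/{n}.png",cv2.resize(im[y:y+h,x:x+w],None,fx=k,fy=k,interpolation=cv2.INTER_CUBIC))
c(d,380,150,100,75,8,"g1")
c(d,380,200,100,75,8,"g2")
c(d,290,85,100,75,8,"g3")
c(d,540,270,100,75,8,"g4")
E
```

```text
(no output)
```

View pics/g1.png

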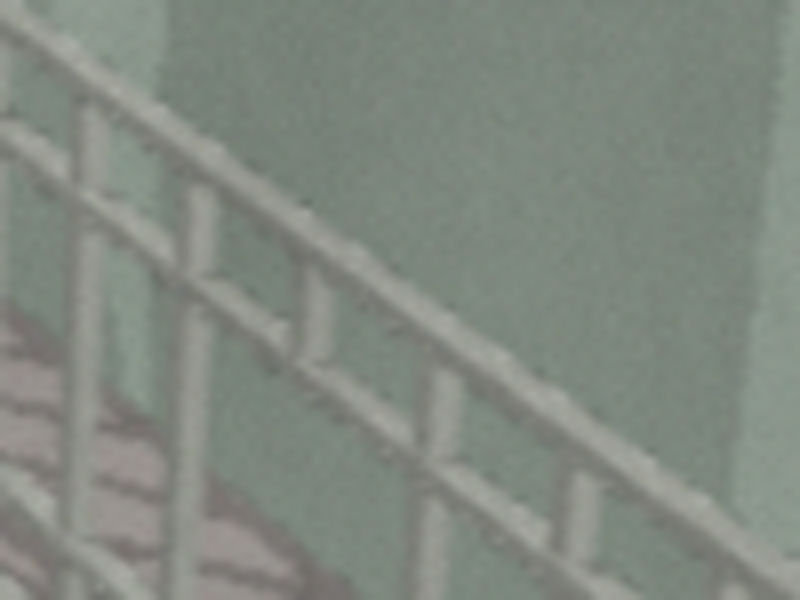

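View pics/g2.png

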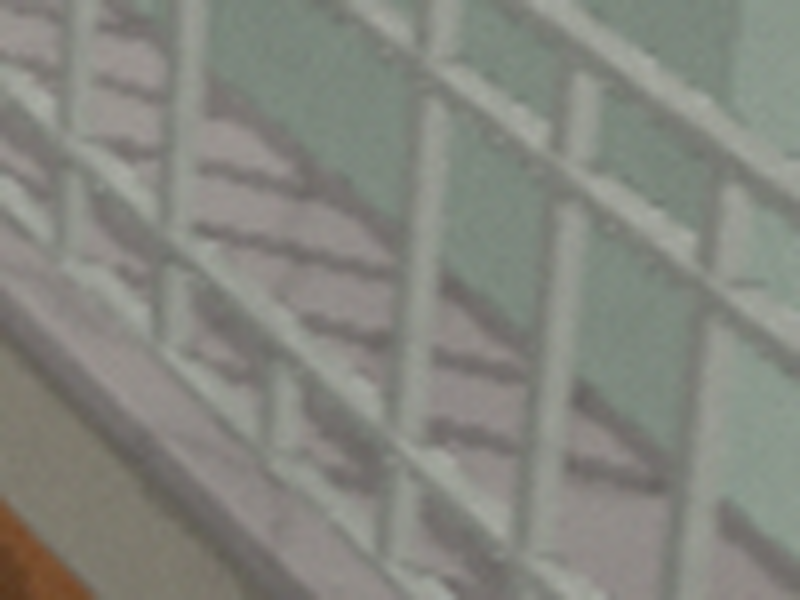

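View pics/g3.png

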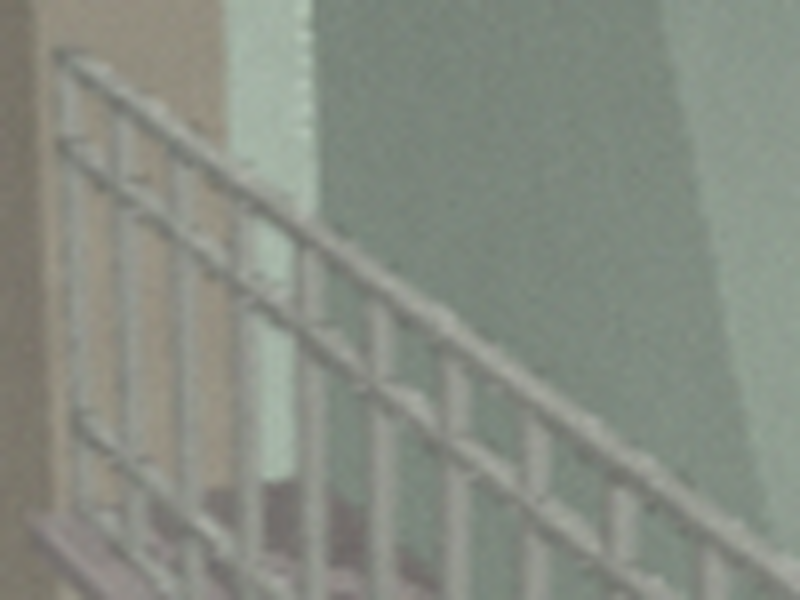

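View pics/g4.png

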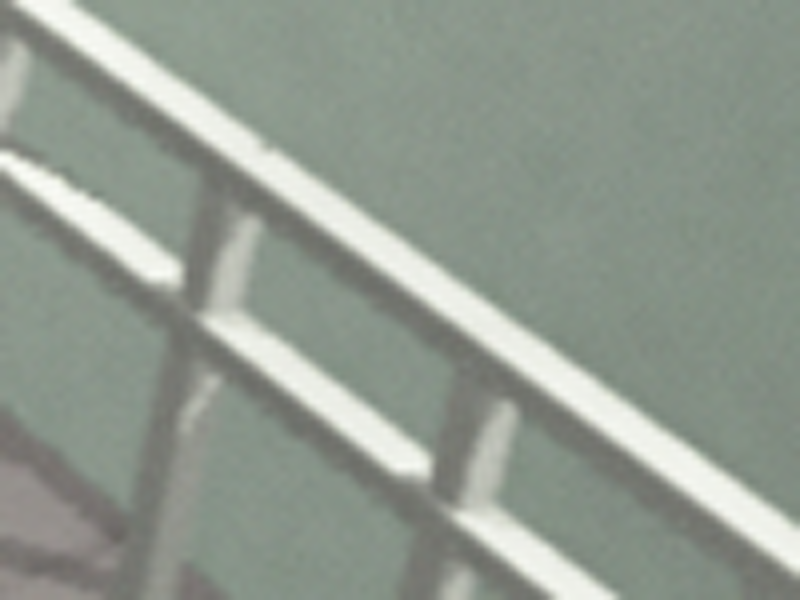

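```bash
cat > h.py <<'E'
import numpy as np, cv2, json
from scipy.optimize import least_squares
def load():
    from workcell import camera_params
    return {n:camera_params(n) for n in("scene","side")}
def proj(p,X):
    X=np.atleast_2d(X); c=X@np.array(p["R"]).T+np.array(p["t"]); q=c@np.array(p["mtx"]).T
    return q[:,:2]/q[:,2:]
def R2(a): a=np.deg2rad(a); return np.array([[np.cos(a),-np.sin(a)],[np.sin(a),np.cos(a)]])
def place(v,L):
    L=np.atleast_2d(np.array(L,float)); o=L.copy(); o[:,:2]=L[:,:2]@R2(v[2]).T+v[:2]; return o
def crop(x,y,k,pts): return [((a+.5)/k-.5+x,(b+.5)/k-.5+y) for a,b in pts]
def ray(p,uv,z):
    d=np.array(p["R"]).T@np.linalg.inv(p["mtx"])@np.array([*uv,1]); c=-np.array(p["R"]).T@p["t"]
    return c+d*(z-c[2])/d[2]
E
cat > fit.py <<'E'
from h import *
P=load(); S=P["side"]
hi=crop(380,150,8,[(88,190),(198,273),(310,352),(435,455)])+crop(380,200,8,[(570,163),(712,275)])
lo=crop(380,200,8,[(68,145),(172,240),(280,345),(400,455),(530,560)])
far=crop(290,85,8,[(70,147),(125,192),(183,240),(243,290),(310,335),(380,390),(455,445),(537,500)])
for u in hi: print("hi",ray(S,u,210).round())
for u in lo: print("lo",ray(S,u,70).round())
for u in far: print("far",ray(S,u,210).round())
sc=P["scene"]
a=ray(S,hi[1],210)[:2]; b=ray(S,hi[3],210)[:2]
th0=np.degrees(np.arctan2(*(a-b)[::-1]))-90
def model(v):
    m=[(0,-80*k,210) for k in range(-2,4)]; r=[proj(S,place(v,m))-hi]
    m=[(0,-80*k,70) for k in range(-2,3)]; r.append(proj(S,place(v,m))-lo)
    # far
    W=np.array([ray(S,u,210)[:2] for u in far]); loc=(W-v[:2])@R2(v[2]); y=np.round(loc[:,1]/80)*80
    r.append(proj(S,place(v,np.c_[0*y,y,0*y+210]))-far)
    return np.vstack(r)
s=least_squares(lambda v:model(v).ravel(),[*(a+b)/2,th0],loss="soft_l1",x_scale=[10,10,1])
print("grille",s.x.round(2)); print(model(s.x).round(1).tolist())
# box
cs=crop(270,240,4,[(165,503),(287,490),(165,540),(283,532),(134,68),(225,63),(134,137),(238,128)])
cd=crop(300,220,7,[(178,100),(313,100),(158,445),(290,445),(163,470),(285,468)])
# pixel-left in scene is world toward? use sign
def bm(v,sg):
    o=v[3]
    A=[(110,29*sg,34),(110,-29*sg,34),(110,29*sg,0),(110,-29*sg,0),(-114-o,24.5*sg,34),(-114-o,-24.5*sg,34),(-110,29*sg,34),(-110,-29*sg,34)]
    B=[(110,-29*sg,34),(110,29*sg,34),(-114-o,-24.5*sg,34),(-114-o,24.5*sg,34),(-114-o,-23*sg,21),(-114-o,23*sg,21)]
    return np.vstack([proj(sc,place(v,A))-cs,proj(S,place(v,B))-cd])
e=ray(sc,cs[0],34)[:2];e2=ray(sc,cs[4],34)[:2]
th=np.degrees(np.arctan2(*(e-e2)[::-1])); print(e,e2,th)
for sg in(1,-1):
    f=least_squares(lambda v:bm(v,sg).ravel(),[*(e+e2)/2,th,50],loss="soft_l1",x_scale=[10,10,1,10])
    print(sg,f.cost,f.x.round(2)); 
    if f.cost<100: print(bm(f.x,sg).round(1).tolist()); box=f.x
# others: rough
for n,u,z in[("cup",(470,372),40),("paperweight",(219,204),30),("bottle",(391,412),95),("spoon",(306,150),55),("brown",(303,214),10),("small",(391,271),15)]:
    print(n,ray(sc,u,z).round())
json.dump(dict(g=list(s.x),b=list(box)),open("fit.json","w"))
E
python3 fit.py
```

```text
hi [785. 172. 210.]
hi [786.  90. 210.]
hi [789.  17. 210.]
hi [786. -68. 210.]
hi [ 785. -150.  210.]
hi [ 784. -228.  210.]
lo [779. 166.  70.]
lo [779.  84.  70.]
lo [777.   1.  70.]
lo [777. -80.  70.]
lo [ 781. -154.   70.]
far [780. 960. 210.]
far [779. 877. 210.]
far [778. 793. 210.]
far [776. 712. 210.]
far [780. 640. 210.]
far [779. 559. 210.]
far [781. 483. 210.]
far [785. 409. 210.]
grille [ 7.8175e+02  6.5100e+00 -4.0000e-02]
[[-0.1, 0.8], [-0.6, 0.7], [-0.3, 2.0], [-0.3, 1.2], [-0.3, 0.8], [0.5, 1.2], [0.7, -0.2], [0.4, -0.6], [0.5, -1.3], [0.3, -1.6], [0.0, -0.1], [-0.1, -0.5], [-0.1, -0.8], [-0.1, -1.1], [0.2, -1.4], [-0.0, -0.6], [-0.1, -0.8], [-0.2, -0.4], [-0.5, 0.4]]
[644.81329272 184.83473357] [533.80608667 -53.94790224] 65.0668440899077
1 320.2708689365991 [586.09  90.87  54.92  41.71]
-1 3.2226825100388914 [574.19  97.3   65.7   41.04]
[[-0.3, 0.6], [0.4, 1.5], [-0.3, -0.0], [0.6, -0.4], [0.4, -0.2], [-0.3, -0.3], [-0.3, -1.4], [0.5, -0.8], [0.1, -0.1], [0.3, 0.0], [0.1, -0.7], [0.1, -0.5], [0.1, -0.1], [0.2, 0.4]]
cup [399. 340.  40.]
paperweight [ 634. -305.   30.]
bottle [587. 347.  95.]
spoon [ 360. -363.   55.]
brown [ 460. -193.   10.]
small [376.  62.  15.]
```

The fit residuals are about 1 px:

| Item | Result |
|---|---|
| Box centre | (574, 97), yaw 65.7° |
| Lid | 41 mm open |
| Lip face | near (510, −44) |
| Opening | near (782, 6.5), grille yaw about 0° |

I'll turn the tool so its x runs along the box, close the fingers and go behind the lip.

```bash
python3 -m creep '{"offset":[[0,0,0],[0,0,0],[0,0,0],[0,0,0],[0,0,0]],"rotation":[[0,0,10],[0,0,10],[0,0,10],[0,0,10],[0,0,10]]}' 1 20
python3 -m creep '{"offset":[[0,0,0],[0,0,0],[0,0,0],[0,0,0]],"rotation":[[0,0,10],[0,0,10],[0,0,10],[0,0,9.3]]}'
cat >> h.py <<'E'
def delta(target):
    from workcell import env
    from scipy.spatial.transform import Rotation as Ro
    s=env.state(); R=Ro.from_euler("xyz",s["ee_rot"],degrees=True).as_matrix()
    d=np.array(target)-s["ee_pos"]; print("t",round(s["time_s"],2),"pos",s["ee_pos"].round(1),"rot",s["ee_rot"].round(1),"F",s["force"].round(2),"w",round(s["gripper_width"],1)); print("tool shift",(R.T@d).round(1))
E
python3 - <<'E'
from h import *
f=json.load(open("fit.json"));b=f["b"]
p=place(b[:3],[(-196,0,0)])[0]; print(p)
delta([p[0],p[1],213])
E
```

```text
time_s: 0.78
ee_pos: [243.1, 520.8, 213.6]
ee_rot: [-180.0, 0.0, 104.6]
force: [0.5, -0.2, 0.6]
gripper_width: 44.1
time_s: 1.27
ee_pos: [243.1, 520.8, 213.6]
ee_rot: [-180.0, 0.0, 65.4]
force: [0.4, 0.1, -0.3]
gripper_width: 4.1
[493.5415815  -81.33979182   0.        ]
t 1.27 pos [243.1 520.8 213.6] rot [-180.     0.    65.4] F [ 0.44  0.11 -0.32] w 4.1
tool shift [-442.9  478.6    0.9]
```

```bash
R='[0,0,0],[0,0,0],[0,0,0],[0,0,0],[0,0,0]'
python3 -m creep '{"offset":[[-0.034,0.0368,0],[-0.034,0.0368,0],[-0.034,0.0368,0],[-0.034,0.0368,0],[-0.034,0.0368,0]],"rotation":[[0,0,0],[0,0,0],[0,0,0],[0,0,0],[0,0,0]]}'
python3 -m creep '{"offset":[[-0.034,0.0368,0],[-0.034,0.0368,0],[-0.034,0.0368,0],[-0.034,0.0368,0],[-0.034,0.0368,0]],"rotation":[[0,0,0],[0,0,0],[0,0,0],[0,0,0],[0,0,0]]}'
python3 -m creep '{"offset":[[-0.034,0.0368,0],[-0.034,0.0368,0],[-0.034,0.0368,0],[0,0,0],[0,0,0]],"rotation":[[0,0,0],[0,0,0],[0,0,0],[0,0,0],[0,0,0]]}'
python3 - <<'E'
from h import *
f=json.load(open("fit.json"));b=f["b"]
p=place(b[:3],[(-196,0,0)])[0]
delta([p[0],p[1],18])
E
```

```text
time_s: 1.9
ee_pos: [341.2, 288.7, 213.8]
ee_rot: [180.0, 0.0, 65.7]
force: [0.7, 0.1, 0.4]
gripper_width: 0.5
time_s: 2.52
ee_pos: [438.8, 58.1, 213.9]
ee_rot: [180.0, -0.0, 65.7]
force: [0.9, 0.9, -1.2]
gripper_width: 0.7
time_s: 3.15
ee_pos: [496.5, -78.4, 213.5]
ee_rot: [-179.9, -0.0, 65.6]
force: [0.9, 0.5, 0.8]
gripper_width: 0.5
t 3.15 pos [496.5 -78.4 213.5] rot [-179.9   -0.    65.6] F [0.86 0.51 0.78] w 0.5
tool shift [ -3.9  -1.2 195.5]
```

```bash

python3 -m creep '{"offset":[[-0.004,-0.001,0.05],[0,0,0.05],[0,0,0.05],[0,0,0.025],[0,0,0.01]],"rotation":[[0,0,0],[0,0,0],[0,0,0],[0,0,0],[0,0,0]]}'
python3 -m creep '{"offset":[[0,0,0.01],[0,0,0]],"rotation":[[0,0,0],[0,0,0]]}'
python3 - <<'E'
from h import *
from workcell import grab_frame
f=json.load(open("fit.json"));b=f["b"]
p=place(b[:3],[(-196,0,0)])[0]
delta([p[0],p[1],18])
s=grab_frame("scene")[:,:,::-1]; d=grab_frame("side")[:,:,::-1]
a=cv2.resize(s[170:390,250:400],None,fx=2.6,fy=2.6,interpolation=cv2.INTER_CUBIC)
e=cv2.resize(d[200:350,270:400],None,fx=3,fy=3.813,interpolation=cv2.INTER_CUBIC)
cv2.imwrite("pics/p1.png",np.hstack([a,e[:a.shape[0]]]))
E
```

```text
time_s: 3.78
ee_pos: [493.2, -80.5, 27.8]
ee_rot: [-179.8, 0.0, 65.8]
force: [0.7, 0.2, 0.2]
gripper_width: 0.7
time_s: 4.03
ee_pos: [494.7, -81.7, 19.2]
ee_rot: [180.0, -0.0, 65.7]
force: [0.1, -0.0, -0.0]
gripper_width: 0.2
t 4.03 pos [494.7 -81.7  19.2] rot [180.   -0.   65.7] F [ 0.14 -0.01 -0.02] w 0.2
tool shift [-0.1 -1.2  1.2]
```

View pics/p1.png

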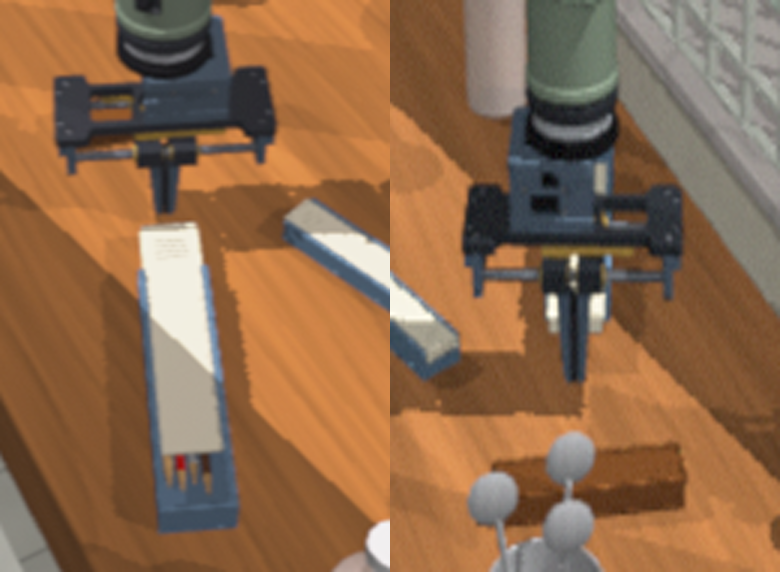

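The closed fingers stand centred in front of the lip (left view, fingertip at (168,208), lip at (168,228)). The lid is visibly open. Next I'll push slowly.

```bash

python3 -m creep '{"offset":[[0.007,0,0],[0.006,0,0],[0.005,0,0],[0.004,0,0],[0.004,0,0]],"rotation":[[0,0,0],[0,0,0],[0,0,0],[0,0,0],[0,0,0]]}'
python3 -m creep '{"offset":[[0.004,0,0],[0.004,0,0],[0.004,0,0],[0.004,0,0],[0.004,0,0]],"rotation":[[0,0,0],[0,0,0],[0,0,0],[0,0,0],[0,0,0]]}'
python3 -m creep '{"offset":[[0.003,0,0],[0.003,0,0],[0.003,0,0],[0,0,0]],"rotation":[[0,0,0],[0,0,0],[0,0,0],[0,0,0]]}'
cat > look.py <<'E'
import sys
from h import *
from workcell import grab_frame
f=json.load(open("fit.json"));b=f["b"]
p=place(b[:3],[(-130,0,0)])[0]
delta([p[0],p[1],18])
s=grab_frame("scene")[:,:,::-1]; d=grab_frame("side")[:,:,::-1]
a=cv2.resize(s[220:390,270:380],None,fx=3.5,fy=3.5,interpolation=cv2.INTER_CUBIC)
e=cv2.resize(d[200:350,270:400],None,fx=3,fy=3.967,interpolation=cv2.INTER_CUBIC)
cv2.imwrite(f"pics/{sys.argv[1]}.png",np.hstack([a,e[:a.shape[0]]]))
cv2.imwrite(f"pics/{sys.argv[1]}_s.png",s);cv2.imwrite(f"pics/{sys.argv[1]}_d.png",d)
E
python3 look.py p2
```

```text
time_s: 4.75
ee_pos: [505.4, -58.1, 18.9]
ee_rot: [-180.0, 0.0, 65.7]
force: [0.6, -0.0, -0.5]
gripper_width: 0.4
time_s: 5.38
ee_pos: [513.6, -39.9, 18.9]
ee_rot: [-180.0, -0.0, 65.7]
force: [-0.5, 0.3, 0.0]
gripper_width: 0.3
time_s: 5.88
ee_pos: [517.4, -31.7, 19.0]
ee_rot: [180.0, -0.0, 65.7]
force: [0.2, -1.0, 0.3]
gripper_width: 0.6
t 5.88 pos [517.4 -31.7  19. ] rot [180.   -0.   65.7] F [ 0.18 -0.97  0.28] w 0.6
tool shift [10.9 -1.3  1. ]
```

View pics/p2.png

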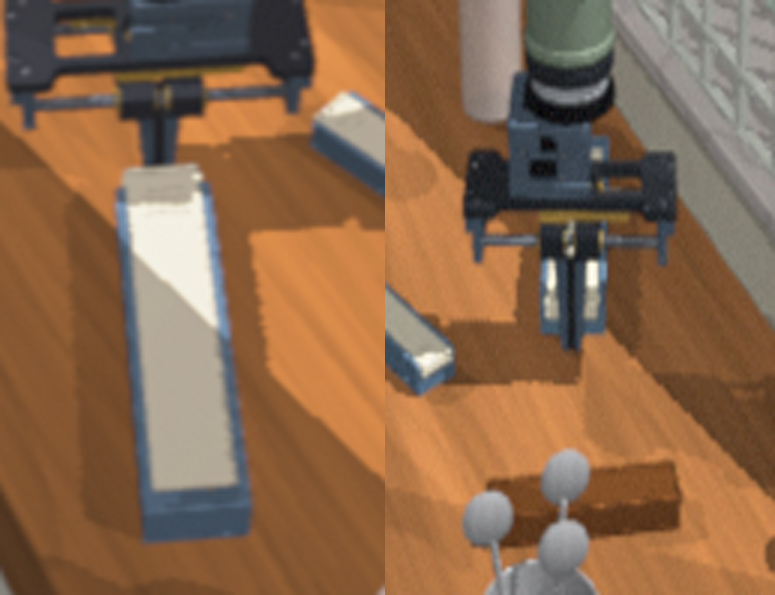

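The lid is almost home: its front edge is at (195,485) and about a centimetre of lip still overhangs. I'll continue in 2 mm rows.

```bash

python3 -m creep '{"offset":[[0.002,0,0],[0.002,0,0],[0.002,0,0]],"rotation":[[0,0,0],[0,0,0],[0,0,0]]}'
python3 -m creep '{"offset":[[0.0015,0,0],[0.0015,0,0]],"rotation":[[0,0,0],[0,0,0]]}'
python3 -m creep '{"offset":[[0.001,0,0],[0,0,0]],"rotation":[[0,0,0],[0,0,0]]}'
python3 look.py p3
```

```text
time_s: 6.35
ee_pos: [519.7, -26.5, 19.0]
ee_rot: [-180.0, 0.0, 65.7]
force: [-0.5, -1.4, 0.1]
gripper_width: 0.6
time_s: 6.6
ee_pos: [520.9, -23.6, 19.0]
ee_rot: [-180.0, -0.0, 65.7]
force: [-0.5, -2.1, 0.5]
gripper_width: 0.4
time_s: 6.85
ee_pos: [521.5, -22.6, 18.9]
ee_rot: [180.0, -0.0, 65.7]
force: [0.0, -0.1, 0.3]
gripper_width: 0.1
t 6.85 pos [521.5 -22.6  18.9] rot [180.   -0.   65.7] F [ 0.05 -0.1   0.33] w 0.1
tool shift [ 1.  -1.3  0.9]
```

View pics/p3.png

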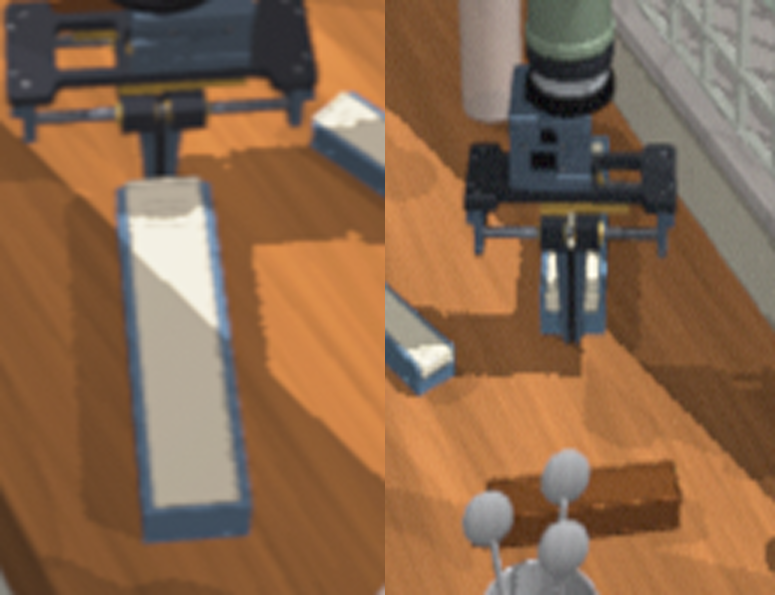

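The lid is flush with the far end and the box hasn't moved. Force rose to about 2 N and then dropped to about 0, which looks like the click. I'll press a little further to confirm the end stop.

```bash

python3 -m creep '{"offset":[[0.001,0,0],[0.001,0,0]],"rotation":[[0,0,0],[0,0,0]]}'
python3 -m creep '{"offset":[[0.001,0,0],[0.001,0,0]],"rotation":[[0,0,0],[0,0,0]]}'
python3 -m creep '{"offset":[[0.001,0,0],[0,0,0]],"rotation":[[0,0,0],[0,0,0]]}'
python3 look.py p4
```

```text
time_s: 7.2
ee_pos: [521.8, -21.3, 18.9]
ee_rot: [-180.0, 0.1, 65.7]
force: [-1.3, -2.7, 0.7]
gripper_width: 0.5
time_s: 7.45
ee_pos: [522.8, -19.2, 18.9]
ee_rot: [-180.0, 0.0, 65.7]
force: [-1.4, -3.0, 0.3]
gripper_width: 0.5
time_s: 7.7
ee_pos: [523.4, -18.1, 18.9]
ee_rot: [-180.0, -0.0, 65.7]
force: [-2.0, -2.2, 0.4]
gripper_width: 0.2
t 7.7 pos [523.4 -18.1  18.9] rot [-180.    -0.    65.7] F [-2.03 -2.24  0.43] w 0.2
tool shift [-3.9 -1.2  0.9]
```

View pics/p4.png

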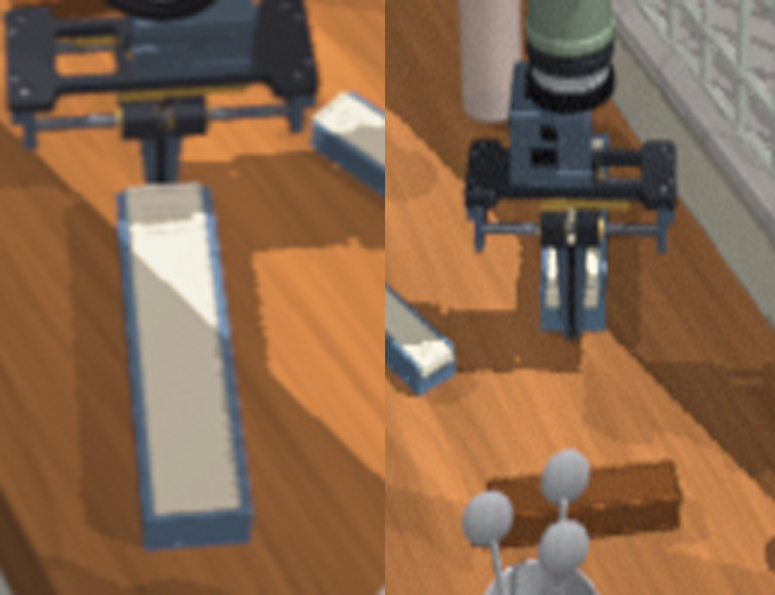

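The box slid about 3 mm under a steady 3 N, well above the 0.7 N click, with the lid edge staying flush. The lid is shut. I'll back off, rise, and re-measure.

```bash

python3 -m creep '{"offset":[[-0.02,0,0],[-0.02,0,0],[0,0,-0.05],[0,0,-0.05],[0,0,0]],"rotation":[[0,0,0],[0,0,0],[0,0,0],[0,0,0],[0,0,0]]}' 0
python3 - <<'E'
from h import *
from workcell import grab_frame
delta([0,0,0])
s=grab_frame("scene")[:,:,::-1]; d=grab_frame("side")[:,:,::-1]
cv2.imwrite("pics/p5_s.png",s);cv2.imwrite("pics/p5_d.png",d)
cv2.imwrite("pics/p5a.png",cv2.resize(s[240:390,270:380],None,fx=4,fy=4,interpolation=cv2.INTER_CUBIC))
cv2.imwrite("pics/p5b.png",cv2.resize(d[220:300,290:380],None,fx=7,fy=7,interpolation=cv2.INTER_CUBIC))
E
```

```text
time_s: 8.43
ee_pos: [509.2, -56.2, 122.8]
ee_rot: [179.5, -0.2, 65.6]
force: [0.7, -0.2, -0.4]
gripper_width: 47.3
t 8.43 pos [509.2 -56.2 122.8] rot [179.5  -0.2  65.6] F [ 0.68 -0.16 -0.35] w 47.3
tool shift [-159.6 -488.   118.1]
```

View pics/p5a.png

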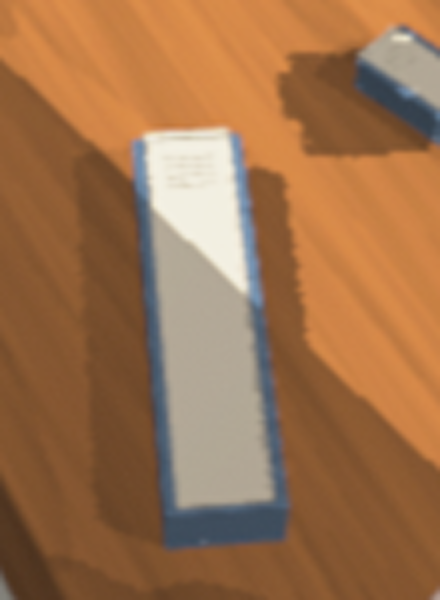

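View pics/p5b.png

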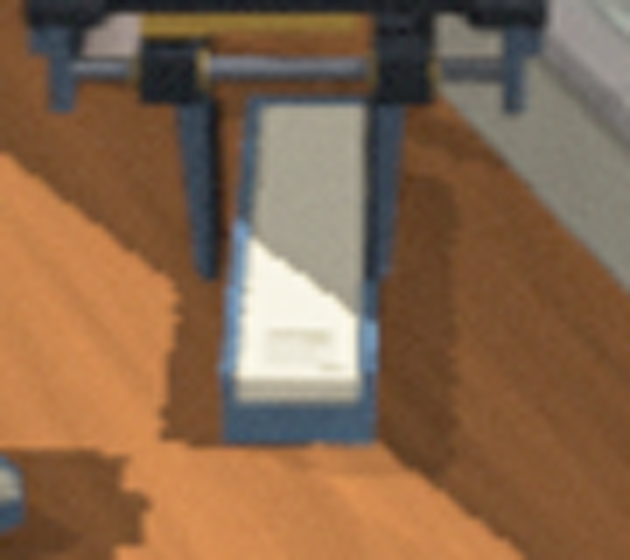

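```bash
cat > fit2.py <<'E'
from h import *
P=load(); S=P["side"];sc=P["scene"]
cs=crop(270,240,4,[(164,513),(287,501),(165,548),(284,541),(145,134),(237,129),(134,142),(240,133)])
cd=crop(290,220,7,[(247,98),(224,442),(374,442),(238,402),(360,402)])
def bm(v):
    sg=-1;o=v[3]
    A=[(110,29*sg,34),(110,-29*sg,34),(110,29*sg,0),(110,-29*sg,0),(-114-o,24.5*sg,34),(-114-o,-24.5*sg,34),(-110,29*sg,34),(-110,-29*sg,34)]
    B=[(110,-29*sg,34),(-110,-29*sg,0),(-110,29*sg,0),(-114-o,-23*sg,21),(-114-o,23*sg,21)]
    return np.vstack([proj(sc,place(v,A))-cs,proj(S,place(v,B))-cd])
b=json.load(open("fit.json"))["b"]
f=least_squares(lambda v:bm(v).ravel(),b,loss="soft_l1",x_scale=[10,10,1,10])
print(f.cost,f.x.round(2));print(bm(f.x).round(1).tolist())
json.dump(dict(b=list(f.x)),open("fit2.json","w"))
delta([f.x[0],f.x[1],122])
E
python3 fit2.py
```

```text
2.3860855518657673 [575.93 101.45  65.42  -1.88]
[[-0.1, 0.3], [0.5, 1.0], [-0.3, 0.1], [0.4, -0.4], [-0.6, 0.0], [-0.9, -0.0], [0.1, -1.1], [0.6, -0.4], [0.5, -0.5], [-0.1, 0.2], [-0.0, 0.4], [-0.0, -0.2], [-0.3, -0.0]]
t 8.53 pos [506.3 -55.5 119. ] rot [180.   -0.   65.6] F [-0.37 -0.57 -0.38] w 55.7
tool shift [171.7  -1.4  -2.9]
```

```bash

python3 -m creep '{"offset":[[0.057,-0.0014,0],[0.057,0,0],[0.0577,0,0],[0,0,0],[0,0,0]],"rotation":[[0,0,0],[0,0,0],[0,0,0],[0,0,0],[0,0,0]]}' 0
python3 -m creep '{"offset":[[0,0,0.03],[0,0,0.03],[0,0,0],[0,0,0]],"rotation":[[0,0,0.2],[0,0,0],[0,0,0],[0,0,0]]}'
python3 - <<'E'
from h import *
from workcell import grab_frame
b=json.load(open("fit2.json"))["b"]
delta([b[0],b[1],6])
s=grab_frame("scene")[:,:,::-1]; d=grab_frame("side")[:,:,::-1]
a=cv2.resize(s[220:390,260:380],None,fx=3.2,fy=3.2,interpolation=cv2.INTER_CUBIC)
e=cv2.resize(d[170:300,280:390],None,fx=3.5,fy=3.5,interpolation=cv2.INTER_CUBIC)
h=min(a.shape[0],e.shape[0]); cv2.imwrite("pics/p6.png",np.hstack([a[:h],e[:h]]))
E
```

```text
time_s: 9.15
ee_pos: [574.9, 101.6, 117.1]
ee_rot: [-179.8, 0.1, 65.7]
force: [0.0, -1.0, -0.3]
gripper_width: 91.0
time_s: 9.65
ee_pos: [576.6, 101.4, 59.7]
ee_rot: [180.0, -0.0, 65.4]
force: [-0.2, 0.8, 1.2]
gripper_width: 91.0
t 9.65 pos [576.6 101.4  59.7] rot [180.   -0.   65.4] F [-0.16  0.82  1.17] w 91.0
tool shift [-0.3 -0.7 53.7]
```

View pics/p6.png

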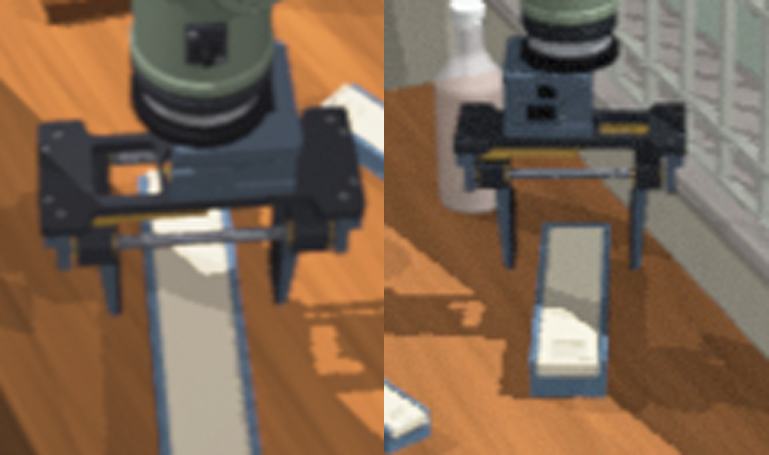

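The fingers straddle the box centrally, about 16 mm clear on each side. I'll go down and grip.

```bash

python3 -m creep '{"offset":[[0,-0.0005,0.025],[0,0,0.02],[0,0,0.008],[0,0,0],[0,0,0]],"rotation":[[0,0,0],[0,0,0],[0,0,0],[0,0,0],[0,0,0]]}'
python3 -m creep '{"offset":[[0,0,0],[0,0,0],[0,0,0],[0,0,0],[0,0,0]],"rotation":[[0,0,0],[0,0,0],[0,0,0],[0,0,0],[0,0,0]]}' 1 25
python3 -m creep '{"offset":[[0,0,0],[0,0,0],[0,0,0]],"rotation":[[0,0,0],[0,0,0],[0,0,0]]}'
python3 -m creep '{"offset":[[0,0,-0.01],[0,0,-0.02],[0,0,0],[0,0,0]],"rotation":[[0,0,0],[0,0,0],[0,0,0],[0,0,0]]}'
```

```text
time_s: 10.38
ee_pos: [576.7, 102.7, 7.0]
ee_rot: [179.9, -0.1, 65.5]
force: [0.3, 0.0, -0.6]
gripper_width: 91.4
time_s: 11.0
ee_pos: [576.1, 102.5, 6.1]
ee_rot: [180.0, -0.0, 65.5]
force: [0.8, -0.7, 0.1]
gripper_width: 58.3
time_s: 11.38
ee_pos: [576.1, 102.5, 6.1]
ee_rot: [180.0, -0.0, 65.5]
force: [0.7, -1.7, 1.8]
gripper_width: 57.8
time_s: 11.88
ee_pos: [575.1, 102.5, 35.3]
ee_rot: [-179.9, 0.0, 65.5]
force: [0.9, -0.0, -3.5]
gripper_width: 57.9
```

Gripped at 58 mm wide and lifting at about 3 N, which matches 0.3 kg. Next: raise to opening height and turn to square with the grille.

```bash

python3 -m creep '{"offset":[[0,0,-0.03],[0,0,-0.04],[0,0,-0.024],[0,0,0],[0,0,0]],"rotation":[[0,0,0],[0,0,0],[0,0,0],[0,0,9],[0,0,9]]}'
python3 -m creep '{"offset":[[0,0,0],[0,0,0],[0,0,0],[0,0,0],[0,0,0]],"rotation":[[0,0,9],[0,0,9],[0,0,9],[0,0,9],[0,0,8]]}'
python3 -m creep '{"offset":[[0,0,0],[0,0,0],[0,0,0]],"rotation":[[0,0,3.5],[0,0,0],[0,0,0]]}'
python3 - <<'E'
from h import *
from workcell import grab_frame
delta([640,6.5,129])
for n in("scene","side"): cv2.imwrite(f"pics/p7_{n}.png",grab_frame(n)[:,:,::-1])
E
```

```text
time_s: 12.5
ee_pos: [575.1, 102.5, 129.2]
ee_rot: [-179.9, 0.1, 47.2]
force: [0.7, -0.1, -3.2]
gripper_width: 57.8
time_s: 13.12
ee_pos: [575.0, 102.4, 128.6]
ee_rot: [180.0, 0.2, 3.2]
force: [-0.4, -0.6, -3.7]
gripper_width: 57.9
time_s: 13.5
ee_pos: [575.5, 102.5, 129.3]
ee_rot: [180.0, 0.1, 0.0]
force: [0.7, -0.3, -4.5]
gripper_width: 57.5
t 13.5 pos [575.5 102.5 129.3] rot [1.8e+02 1.0e-01 0.0e+00] F [ 0.73 -0.34 -4.54] w 57.5
tool shift [64.5 96.1  0.2]
```

View pics/p7_scene.png

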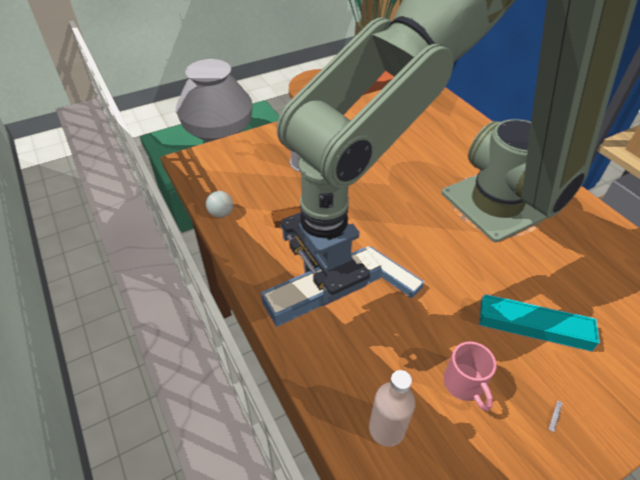

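View pics/p7_side.png

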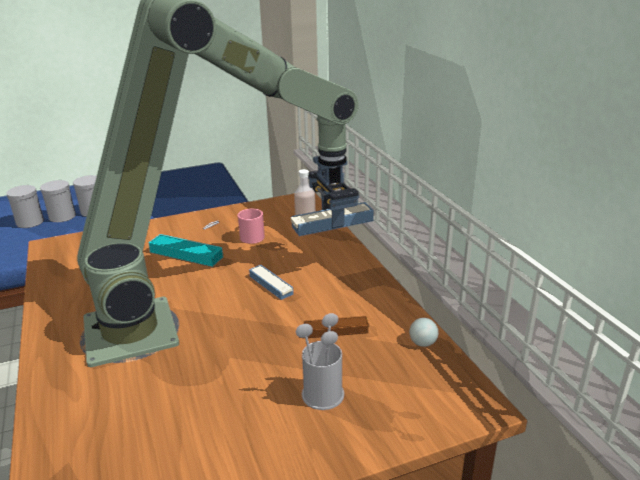

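```bash

python3 -m creep '{"offset":[[0.016,0.024,0],[0.016,0.024,0],[0.016,0.024,0],[0.0165,0.024,0],[0,0,0]],"rotation":[[0,0,0],[0,0,0],[0,0,0],[0,0,0],[0,0,0]]}'
python3 -m creep '{"offset":[[0,0,0],[0,0,0]],"rotation":[[0,0,0],[0,0,0]]}'
python3 - <<'E'
from h import *
from workcell import grab_frame
delta([640,6.5,129])
for n in("scene","side","wrist"): cv2.imwrite(f"pics/p8_{n}.png",grab_frame(n)[:,:,::-1])
d=cv2.imread("pics/p8_side.png"); cv2.imwrite("pics/p8a.png",cv2.resize(d[150:270,330:490],None,fx=5,fy=5,interpolation=cv2.INTER_CUBIC))
s=cv2.imread("pics/p8_scene.png"); cv2.imwrite("pics/p8b.png",cv2.resize(s[160:340,180:400],None,fx=3.5,fy=3.3,interpolation=cv2.INTER_CUBIC))
E
```

```text
time_s: 14.22
ee_pos: [641.3, 4.8, 129.6]
ee_rot: [180.0, -0.0, -0.1]
force: [-0.1, -0.2, -4.2]
gripper_width: 57.6
time_s: 14.48
ee_pos: [639.8, 7.3, 129.9]
ee_rot: [-180.0, 0.0, 0.0]
force: [-0.3, 0.4, -4.0]
gripper_width: 58.0
t 14.47 pos [639.8   7.3 129.9] rot [-180.    0.    0.] F [-0.29  0.42 -4.02] w 58.0
tool shift [0.2 0.8 0.9]
```

View pics/p8a.png

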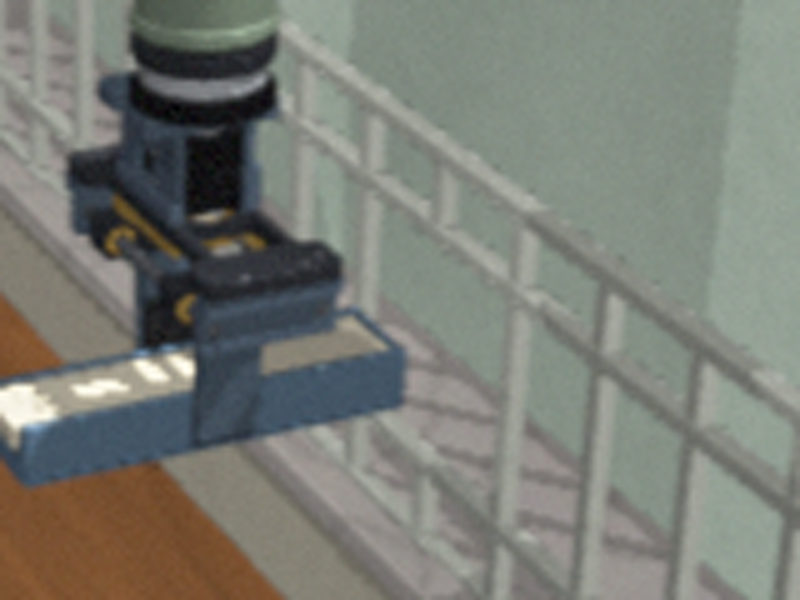

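View pics/p8b.png

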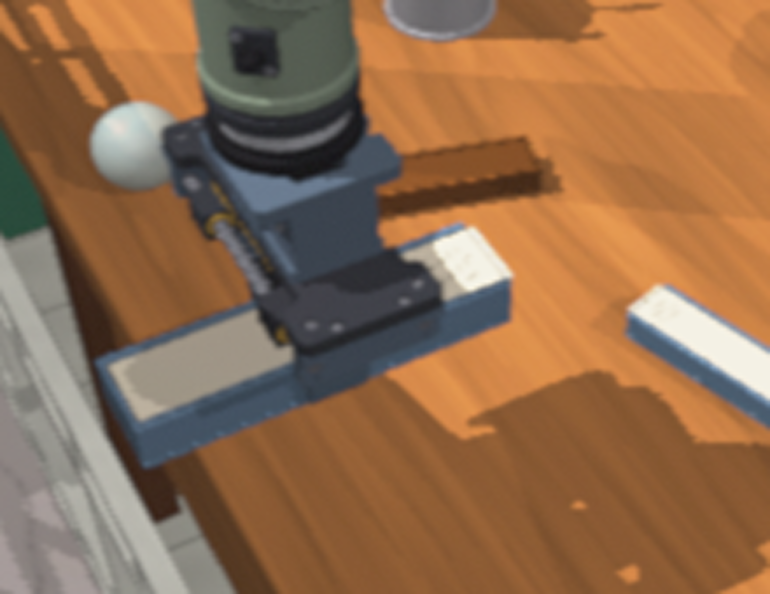

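View pics/p8_wrist.png

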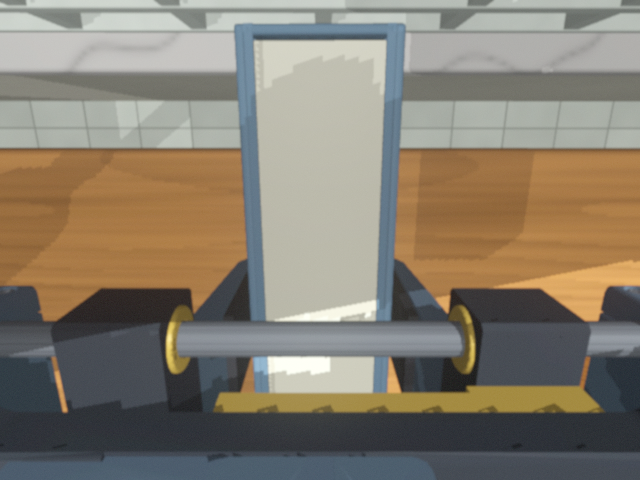

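```bash
python3 - <<'E'
import cv2
w=cv2.imread("pics/p8_wrist.png"); cv2.imwrite("pics/p8w.png",cv2.resize(w[0:110],(800,440),interpolation=cv2.INTER_CUBIC))
from h import *
from workcell import camera_params
p=camera_params("wrist")
for L in[(-160,70),(-80,70),(0,70),(80,70),(160,70),(-80,20),(0,20),(80,20)]:
    print(L,proj(p,[782-5,6.5+L[0],L[1]]).round(0))
print("box end top",proj(p,[[750,7-29,157],[750,7+29,157]]).round(), proj(p,[752,6,20]).round())
E
```

```text
(-160, 70) [[620.   7.]]
(-80, 70) [[470.   7.]]
(0, 70) [[321.   7.]]
(80, 70) [[171.   7.]]
(160, 70) [[22.  7.]]
(-80, 20) [[442.  30.]]
(0, 20) [[321.  30.]]
(80, 20) [[199.  30.]]
box end top [[406.  20.]
 [233.  19.]] [[321.  71.]]
```

View pics/p8w.png

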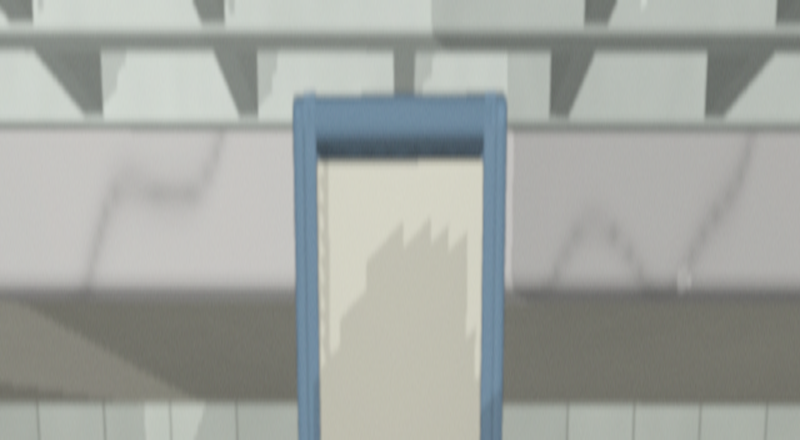

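```bash
cat > fit3.py <<'E'
from h import *
from scipy.spatial.transform import Rotation as Ro
P=load(); S=P["side"];sc=P["scene"]
def fit(side,scene,x0):
    def m(v):
        R=Ro.from_euler("ZYX",v[3:6],degrees=True).as_matrix()
        r=[]
        for p,L in((S,side),(sc,scene)):
            X=np.array([a for a,_ in L],float)@R.T+v[:3]; r.append(proj(p,X)-[u for _,u in L])
        return np.vstack(r)
    f=least_squares(lambda v:m(v).ravel(),x0,loss="soft_l1",x_scale=[10,10,10,1,1,1])
    print("mid",f.x.round(2),"cost",round(f.cost,2));print(m(f.x).round(1).tolist()); return f.x
if __name__=="__main__":
    u=lambda a,b:((a+.5)/5-.5+330,(b+.5)/5-.5+150)
    w=lambda a,b:((a+.5)/3.5-.5+180,(b+.5)/3.3-.5+160)
    fit([((110,29,17),u(350,312)),((110,-29,17),u(403,350)),((110,-29,-17),u(402,405)),((-110,-29,-17),u(22,486))],
        [((110,-29,17),w(97,362)),((110,29,17),w(140,427)),((110,29,-17),w(147,468)),((-110,29,17),w(511,281)),((-110,29,-17),w(511,319)),((-110,-29,17),w(463,228))],
        [640,7,140,0,0,0])
E
python3 fit3.py
```

```text
mid [ 6.3850e+02  8.0700e+00  1.4077e+02  5.5000e-01 -3.8000e-01  3.0900e+00] cost 5.48
[[0.9, -2.0], [0.8, 0.2], [0.0, 0.2], [0.5, 1.1], [0.0, -0.7], [-0.5, 0.9], [0.4, 0.4], [1.0, -0.1], [1.0, 0.5], [-0.0, -1.9]]
```

The wrist view shows the grille stub at column 323 and the flanking uprights symmetric about it. The box is at column 320, so it is centred to within about 2 mm. The two-camera fit gives the held box level, at y≈8 and z≈141, and square to the grille. I'll correct y by 1.5 mm and advance.

```bash

python3 -m creep '{"offset":[[0,0.0015,0.0005],[0.01,0,0],[0.014,0,0],[0.014,0,0],[0.01,0,0]],"rotation":[[0,0,0],[0,0,0],[0,0,0],[0,0,0],[0,0,0]]}'
python3 -m creep '{"offset":[[0.008,0,0],[0.006,0,0],[0.0035,0,0],[0,0,0],[0,0,0]],"rotation":[[0,0,0],[0,0,0],[0,0,0],[0,0,0],[0,0,0]]}'
python3 - <<'E'
from h import *
from workcell import grab_frame
delta([705.5,6,129.5])
for n in("scene","side","wrist"): cv2.imwrite(f"pics/p9_{n}.png",grab_frame(n)[:,:,::-1])
d=cv2.imread("pics/p9_side.png"); cv2.imwrite("pics/p9a.png",cv2.resize(d[150:270,350:510],None,fx=5,fy=5,interpolation=cv2.INTER_CUBIC))
s=cv2.imread("pics/p9_scene.png"); cv2.imwrite("pics/p9b.png",cv2.resize(s[180:360,120:360],None,fx=3.3,fy=3.3,interpolation=cv2.INTER_CUBIC))
E
```

```text
time_s: 15.25
ee_pos: [689.8, 5.0, 129.2]
ee_rot: [-180.0, -0.0, -0.0]
force: [0.2, 0.1, -3.3]
gripper_width: 57.8
time_s: 15.88
ee_pos: [705.5, 5.0, 129.5]
ee_rot: [-180.0, 0.0, -0.0]
force: [-0.0, -0.0, -3.9]
gripper_width: 58.1
t 15.88 pos [705.5   5.  129.5] rot [-180.    0.   -0.] F [-0.01 -0.02 -3.86] w 58.1
tool shift [-0. -1. -0.]
```

View pics/p9a.png

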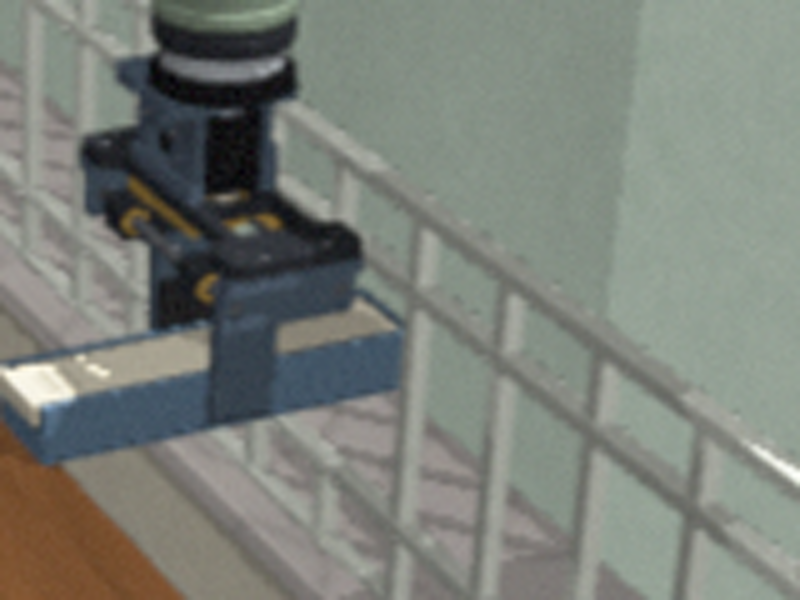

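View pics/p9b.png

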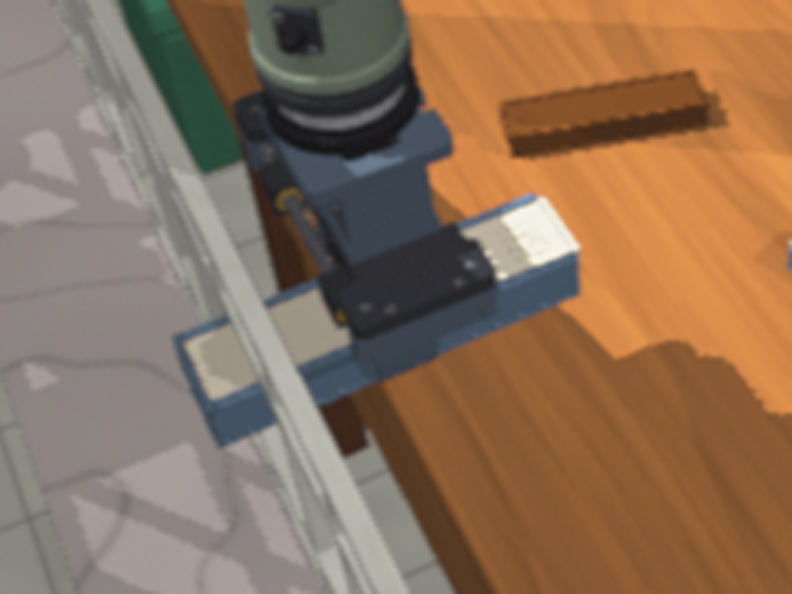

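View pics/p9_wrist.png

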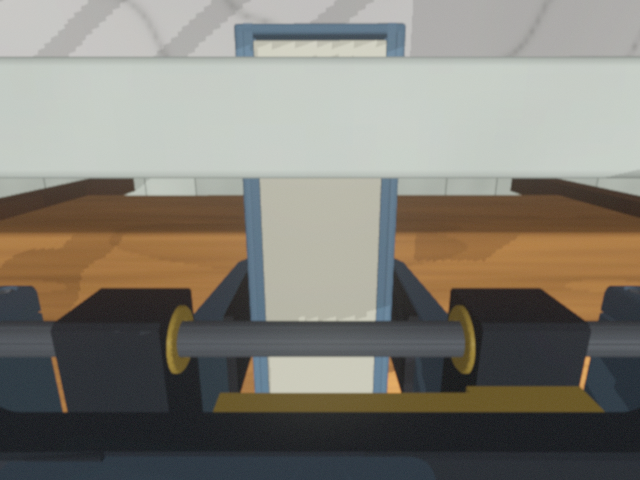

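```bash
python3 - <<'E'
from h import *
from workcell import camera_params
p=camera_params("wrist"); print("cam",-(np.array(p["R"]).T@p["t"]).round(1))
print("end top",ray(p,(320,24),157).round(1),ray(p,(235,24),157).round(1),ray(p,(405,24),157).round(1))
for z in(265,260): print(z,"bar outer edge",ray(p,(320,57),z).round(1),"inner",ray(p,(320,178),z).round(1))
from fit3 import fit
u=lambda a,b:((a+.5)/5-.5+350,(b+.5)/5-.5+150)
w=lambda a,b:((a+.5)/3.3-.5+120,(b+.5)/3.3-.5+180)
fit([((110,29,17),u(358,292)),((110,-29,17),u(403,328)),((110,-29,-17),u(400,387)),((-110,-29,-17),u(45,463))],
 [((110,-29,17),w(176,338)),((110,29,17),w(215,402)),((110,29,-17),w(221,446)),((-110,29,17),w(579,250)),((-110,29,-17),w(577,295)),((-110,-29,17),w(530,197))],[704,6,140,0,0,0])
E
```

```text
cam [780.7   4.5 300.3]
end top [814.1   4.6 157. ] [814.1  33.1 157. ] [814.1 -23.9 157. ]
265 bar outer edge [786.4   4.5 265. ] inner [776.2   4.5 265. ]
260 bar outer edge [787.2   4.5 260. ] inner [775.6   4.5 260. ]
mid [703.13   4.33 138.37   1.85  -2.21   6.91] cost 11.64
[[0.2, -2.7], [2.5, 0.9], [1.8, -0.6], [0.1, 4.1], [-0.2, -0.3], [-1.2, 0.8], [0.9, 0.5], [0.4, 0.2], [1.9, -0.5], [0.9, -0.6]]
```

The wrist view puts the end 33 mm past the bar plane and the y centring within about 1 mm. The two-camera fit is noisy this time (residuals up to 4 px, roll 7°), so I'll check levelness with a model overlay.

```bash
python3 - <<'E'
from h import *
P=load()
out=[]
for n,(x,y,w,h,k) in dict(side=(345,160,100,110,4),scene=(150,210,170,110,4)).items():
    im=cv2.imread(f"pics/p9_{n}.png"); im=cv2.resize(im[y:y+h,x:x+w],None,fx=k,fy=k,interpolation=cv2.INTER_CUBIC)
    c=np.array([(704+a*110,5+b*29,140+e*17) for a in(-1,1) for b in(-1,1) for e in(-1,1)],float)
    q=(proj(P[n],c)-[x,y]+.5)*k-.5
    for i in range(8):
        for j in range(i):
            if bin(i^j).count("1")==1: cv2.line(im,tuple(int(v) for v in q[i].round()),tuple(int(v) for v in q[j].round()),(0,0,255),1)
    out.append(im)
H=440; cv2.imwrite("pics/ov_side.png",out[0]); cv2.imwrite("pics/ov_scene.png",out[1])
E
```

```text
(no output)
```

View pics/ov_side.png

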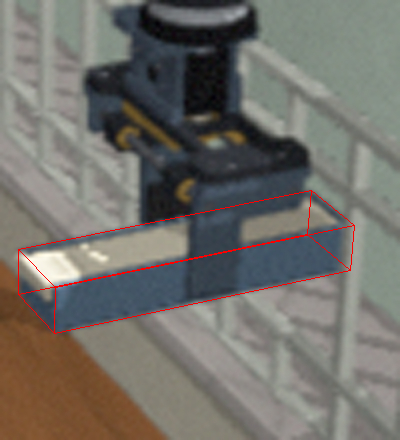

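View pics/ov_scene.png

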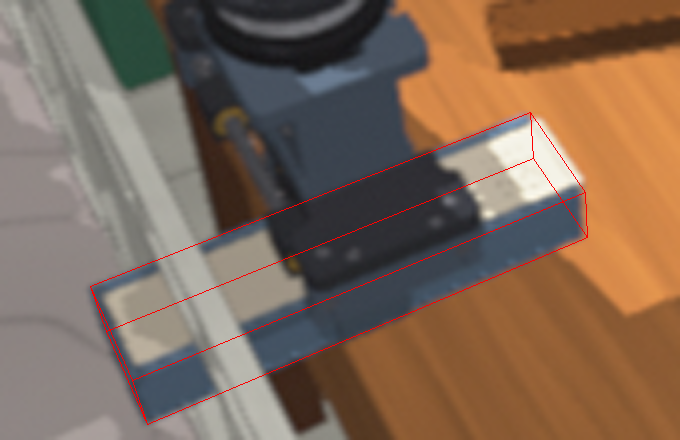

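The level model lies right on the box edges in both views, so the noisy fit came from my corner picks. I'll make a 1 mm centring nudge, let it settle, and check again before handing in.

```bash

python3 -m creep '{"offset":[[0.001,-0.001,0],[0,0,0],[0,0,0],[0,0,0]],"rotation":[[0,0,0],[0,0,0],[0,0,0],[0,0,0]]}'
python3 -m creep '{"offset":[[0,0,0],[0,0,0],[0,0,0],[0,0,0]],"rotation":[[0,0,0],[0,0,0],[0,0,0],[0,0,0]]}'
python3 - <<'E'
from h import *
from workcell import grab_frame
cv2.imwrite("pics/p10.png",grab_frame("scene")[:,:,::-1])
E
```

```text
time_s: 16.52
ee_pos: [706.8, 6.0, 129.4]
ee_rot: [-180.0, 0.0, -0.0]
force: [0.5, 0.7, -3.1]
gripper_width: 57.9
time_s: 17.02
ee_pos: [706.8, 6.0, 129.5]
ee_rot: [-180.0, -0.0, -0.0]
force: [-0.4, 0.0, -4.0]
gripper_width: 57.7
```

View pics/p10.png

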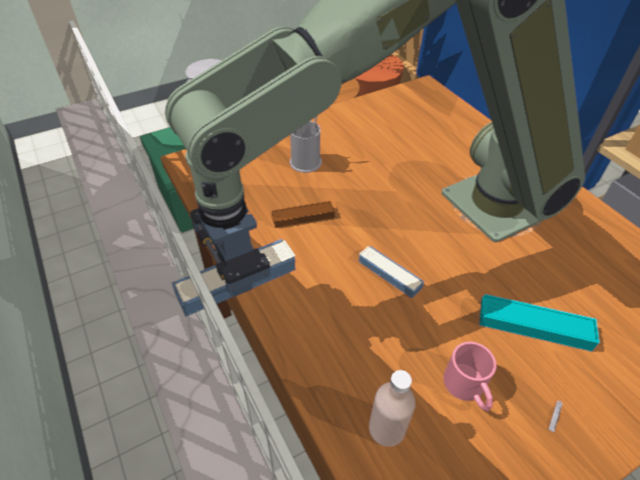

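The box stands through the opening with its lid on top. The cup, bottle and spoon stand are where they were; the paperweight is hidden behind the wrist. The arm is still, with only the box's weight on the force sensor. I'm handing in.

```bash
python3 -c "
from workcell import env
print(env.job_done())"
```

```text
the job is handed in; nothing more can be done
None
```

I pushed the lid shut with closed fingers, gripped the box across its middle and squared it to the grille. I then held it through the wide opening, lid on top, and handed the job in at about 17 s.

**Last checks**
- **Lid:** Force rose to about 2 N, dropped to 0, then held at about 3 N while the whole box slid about 4 mm. The image fit puts it shut to within 2 mm.
- **Reach:** The leading end stands about 34 mm past the plane of the bars, roughly 29 mm past their outer face. That is the wrist-camera measurement plus a final nudge of about 1 mm.
- **Position:** It is centred to about 1 mm sideways and held at about 140 mm height. The arm is still, and the force sensor shows only the box's weight (3–4 N). The force readings between moves showed no sign of touching the grille.

**What disagreed or wasn't seen**
- **Level:** One two-camera fit gave a roll of 7° and a pitch of 2°, from poor corner picks with residuals up to 4 px. The wireframe overlay and the level tool pose contradicted it, so I took the box as level.
- **Paperweight:** It was hidden behind the wrist in the final picture. It was in place when I last saw it, just before I advanced the box, and the arm stayed well above it. The cup, bottle and spoon stand were visibly where they started.

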